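# Crank the board lift up to its stop

### The arm

A 6-joint arm with a two-finger parallel gripper is mounted at the origin on the work surface. World frame = base frame: x ahead of the robot, y to its left, z up, the work surface at z = 0. Lengths are in m, angles in rad, forces in N, time in s.
With the tool pointing down it reaches from about 0.25 to 0.725 m from the base axis. Payload 4 kg.
Tool frame: the origin (TCP) lies midway between the tips of the shut fingers; the grasp point (between the pads) lies 19 mm behind it (bot.grip_point_offset is the distance from the TCP to the grasp point, in m); z points along the fingers, y is the line along which they close (so a half turn about z gives the same grasp; the last joint's range is limited). The gripper opens to 85 mm and grips with 20 to 120 N. Pads are 22 mm wide; open, the fingers measure 114 mm over their backs; the gripper's body (76 mm by 85 mm) begins 54 mm behind the grasp point. The pads swing forward as they close: fully open they stand 13 mm farther back than shut.
Start: joints at [1.288, 0.241, 0.005, 1.335, 0, 1.571], TCP at [0.14, 0.48, 0.231] pointing down, gripper open.
Joint ranges: [-2.72, 2.72], [-1.05, 1.87], [-1.09, 1.28], [-1.99, 2.15], [-1.42, 1.44], [-3.14, 3.14]. Speed limits (rad/s): [2.79, 2.79, 3.14, 3.14, 3.14, 3.14].

### API

Orientations are given as a unit quaternion [x, y, z, w].
In Python, from workcell import bot gives the robot as it stands.
- The arm moves only by the tool step_arm, never from a script. Its argument "targets" is text: rows parted by semicolons, each of 7 numbers parted by spaces: the opening, from -1 (shut) to 1 (fully open), so that 0 is half open, then the shift along the world's x, y, z normalised to -1 to 1, where 1 is 0.5 m, then the turn, a rotation vector about the world's x, y, z normalised to -1 to 1, where 1 is pi/4 rad. In form: gripper x y z wx wy wz; .... A call has 1 to 10 rows; each row is the pose to reach, as a shift and turn from the pose commanded when the call began; what a row does not reach only later rows make up. A row lasts 1/12 s, in which the tool goes at most 41.7 mm and 7.16 degrees, less where a joint would pass 70% of its speed; a pose out of reach is approached as far as the arm can. A call with a number of a shift or a turn outside -1 to 1 is refused whole. A call with a gripper value outside its range is refused whole. The fingers move at their own pace and stop on an object; the grip force is fixed at half the most. Time passes only in rows, so rows that repeat a pose let the fingers close. It gives the time, the measured TCP pose, the force, the opening and the grip force at its end, in the units of the state.
- bot.get_obs(): the state, without advancing time (a new reading comes with each control period).
- bot.camera(name): name is "scene" or "top"; returns the picture (400x640x3 uint8, red, green, blue); there is no depth.
- bot.camera_info(name): a dict with "vertical_fov" (degrees; the focal length in pixels is half the picture's height over the tangent of half this angle, whatever the lens; pixels are square), "cx", "cy" (the principal point, pixels), "pose" (4x4, takes a point from camera to world coordinates). Camera axes: x right, y up, looking along -z (the intrinsics and any distortion apply to the point x, -y, -z); pixel columns grow to the right and rows downward; lengths in m; the calibration is good to about 2 mm. A picture is of the moment at which its call begins. camera_info takes no time and is no camera call.
- bot.job_done(): hands the job in; it is judged then, once.
The state is a dict: "clock": time; "joint_pos": joint angles; "joint_vel": joint speeds; "tau": joint torques, N m; "eef_pos": TCP position; "tool_rot": TCP orientation; "ft_force": force on the tool from outside, world axes, zero at the start; "ft_torque": the same for the moment, N m; "grip_width": finger opening in m; "grasp_force": force on a finger pad.
Only numpy, scipy, OpenCV 4.12 (cv2) and the standard library are available. Lean on these libraries where they do the work, as an engineer would, in place of code of your own. Each camera call takes 0.05 s, during which the arm holds its last target. There are 200 camera calls.

### The job

Fit the loose crank onto the square shaft of the board lift, pushed fully home, and wind it clockwise (seen from above) round and round until the stage is all the way up at its top stop. Feel for the flats and for the stop rather than forcing either: do not press the crank down hard, and do not lean on it once the stop is met. Leave the crank on the shaft, let go, and leave the other things on the bench alone.

Things in the scene. Friction and masses are not known exactly. Their poses are not given: they have to be found in the camera images.
- crank_hub (a point): Centre of the loose dark-steel crank's hub, half-way up. Hub: an upright square block 30 x 30 mm, 42 mm tall, standing on the bench; z up. A flat arm (14 mm wide, 6 mm thick, 36 to 42 mm above the hub's underside) runs along +x to 75 mm from the hub's axis. The two y sides are free to grip. The crank weighs about 0.28 kg.
- crank_socket (a point): Mouth of the crank's socket: centre of the hub's underside, 21 mm below the hub's centre. The socket opens downward, is 16.6 mm square and 34 mm deep, its flats parallel to the hub's sides.
- crank_grip (a point): Centre of the crank's black round upright handle, diameter 22 mm, 38 mm tall, which spins freely on a pin at the arm's end and stands up from the arm. It is 65 mm from the hub's axis along the crank's +x and 40.5 mm higher than the hub's centre. A hand holding it can go round in a circle without turning.
- shaft_foot (a point): Foot of the lift's upright shaft: on its axis, at the top of its round collar (diameter 28 mm), 84 mm above the bench, 4 mm above the grey gear housing (84 x 84 mm). A crank fully home has its hub's underside on the collar, its hub centre 21 mm above this point. Its axes are the lift frame's, NOT the shaft's.
- shaft_tip (a point): Top of the shaft, 32 mm above its foot: a square part 14 mm wide, 24 mm tall, then a round pilot, diameter 10 mm, 8 mm tall, top edge bevelled. The flats stand at any angle, which is not measured (these axes are the lift frame's); the crank goes on at any of 4 angles, if within about 9 degrees. Friction holds the shaft (about 0.12 N m); clockwise raises the stage; nothing but its resistance marks the top stop.
- stage (a joint): Height of the lift's stage above its lowest position, m. One full clockwise turn of the shaft raises it by 16 mm. It starts between 0 and 7 mm and the top stop is at 40 mm, where the push needed at the crank's handle climbs from about 2 N to 20 N within some 20 degrees of turn.
- stage_top (a point): Centre of the top of the stage, an aluminium plate 160 x 150 x 10 mm with a blue circuit board screwed to it, on two guide columns beside the gear housing; 150 mm from the shaft's axis along the lift's -y. The stage and columns stay below the swing of a crank that is fully on.
- spool_a: Bystander: white solder spool, diameter 56 mm, 34 mm tall; origin at the centre of its underside.
- spool_b: Bystander: white solder spool, diameter 52 mm, 34 mm tall; origin at the centre of its underside.
- flux: Bystander: small grey bottle, diameter 32 mm, 75 mm tall; origin at the centre of its underside.
- case: Bystander: small white rounded case 45 x 55 x 22 mm; origin at the centre of its underside.
- driver: Bystander: screwdriver with black handle, 160 mm long, lying along its x axis.
- tweezers: Bystander: steel tweezers, about 130 mm long, 5 mm thick, lying along its x axis.
- tray: Bystander: grey divided screw tray 90 x 120 x 25 mm; origin at the centre of its underside.
Mind the look-alikes: they are no part of the job. What is shaped like the part that bears crank_hub but turquoise is not meant.

How it is judged:
On the way, in this order (a step that is already met when the one before it is completed fails the run):
1. the crank is fully home on the square shaft (horizontal distance between crank_hub and shaft_foot below 0.004 m and z of crank_hub in the frame of shaft_foot below 0.025 m and angle between crank_hub's own z axis and vertical below 0.12 rad and value of joint stage below 0.02 m), for 0.2 s.
2. the crank, still on the shaft, has wound the stage up to its stop (horizontal distance between crank_hub and shaft_foot below 0.004 m and z of crank_hub in the frame of shaft_foot below 0.025 m and value of joint stage above 0.039 m), for 0.1 s.
At the end, for the whole second after the job is handed in: the stage is within 1 mm of its top stop or against it (above 39 mm), the crank stands fully home on the shaft (hub centre within 4 mm of the axis and at most 25 mm above the shaft's foot, tilted less than 0.12 rad), released and at rest (all of step 2 and angle between crank_hub's own z axis and vertical below 0.12 rad and linear speed of crank below 0.02 m/s and not (contact force between the fingers and crank above 0.1 N)); the robot touches nothing.
It fails at once if the crank, not yet fully on, is pressed on the shaft with more than 70 N (contact forces summed, binding included) (contact force between crank and shaft above 70 N and z of crank_hub in the frame of shaft_foot above 0.03 m).
It fails at once if the shaft is forced past its top stop (stage strained more than 1.2 mm beyond 40 mm, about 0.45 rad of crank) (value of joint stage above 0.0412 m).
It fails at once if the stage is raised (past 20 mm) without the crank on the shaft (value of joint stage between 0.02 and 0.038 m and (horizontal distance between crank_hub and shaft_foot above 0.012 m or z of crank_hub in the frame of shaft_foot above 0.04 m)).
It fails at once if a bystander is moved by more than 30 mm (distance of any of spool_a, spool_b, flux, case, driver, tweezers, tray from where it was at the start of the episode above 0.03 m).
It also fails if it takes over 72 s, if anything falls off the work surface, if the arm or the gripper's body presses on something with over 40 N, if the wrist force passes 120 N, or if a joint passes its speed limit or range.

## Working session

There is one attempt and no reset: what is moved stays moved. The work goes in short steps, Python scripts to look and compute and a tool call to move; the robot and the scene stay as the last step left them, time stands still between calls to the robot, and variables do not carry over. Pictures are saved under pics/ and viewed, at most 12 in all, crops included, and the job is handed in when it is done.

Besides the shell and the picture viewer there is one more tool, called after ">>>" by a JSON object that holds its "fn" and its "kwargs", one argument or row to a line. step_arm: Moves the arm, as the interface text tells. Scaled input: -1 to 1 covers 0.5 m each way for a shift and pi/4 rad each way for a turn. Its arguments: {"type":"object","properties":{"targets":{"type":"string"}},"required":["targets"]}

```bash
mkdir -p pics; ls; python3 - <<'E'
from workcell import bot
import cv2
for n in("scene","top"):
    cv2.imwrite(f"pics/{n}0.png",bot.camera(n)[:,:,::-1]); i=bot.camera_info(n); print(n,i)
o=bot.get_obs();print(o)
E
```

```text
pics
scene {'vertical_fov': 46.471855140901496, 'cx': 323.5957940988297, 'cy': 191.74312711267874, 'pose': array([[ 0.69424346, -0.36723627,  0.61900205,  1.1595944 ],
       [ 0.71934904,  0.38238659, -0.57992884, -0.5078704 ],
       [-0.02372717,  0.84789033,  0.52964045,  0.63664363],
       [ 0.        ,  0.        ,  0.        ,  1.        ]])}
top {'vertical_fov': 52.90817734503159, 'cx': 311.0175907432375, 'cy': 196.3047807459146, 'pose': array([[ 0.02616516,  0.98327173, -0.18025561,  0.3844809 ],
       [-0.99944514,  0.02201306, -0.02499685,  0.08170237],
       [-0.02061072,  0.18080964,  0.98330213,  0.88559027],
       [ 0.        ,  0.        ,  0.        ,  1.        ]])}
{'clock': 0.1, 'joint_pos': array([1.28803482e+00, 2.41336423e-01, 3.85140452e-03, 1.33517677e+00,
       3.61822887e-05, 1.57082762e+00]), 'joint_vel': array([ 5.99273448e-04,  1.15631662e-03,  3.31798425e-03, -1.56029477e-03,
        9.54169198e-04, -9.09736246e-06]), 'tau': array([-2.14988368e-04, -3.73138583e+01,  2.53009397e+01,  1.08672353e-02,
       -1.88445722e-05, -1.72517002e-05]), 'eef_pos': array([0.13933748, 0.4796096 , 0.23049969]), 'tool_rot': array([ 1.40925670e-01,  9.90019740e-01, -9.20879279e-04, -1.49327784e-04]), 'ft_force': array([0.60433987, 0.10207559, 0.17365094]), 'ft_torque': array([ 0.04842421, -0.0163252 ,  0.02603148]), 'grasp_force': 0.0, 'grip_width': 0.08515079588498184}
```

View pics/scene0.png

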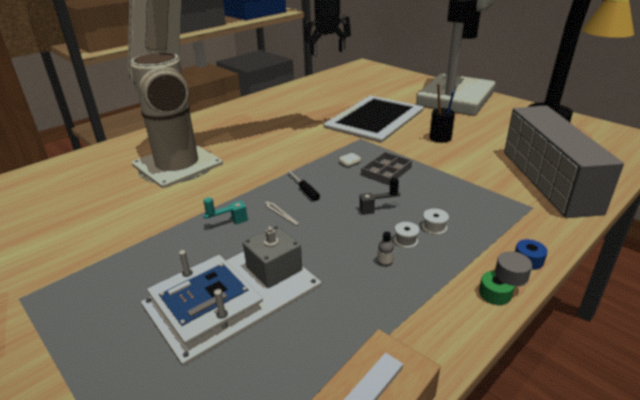

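View pics/top0.png

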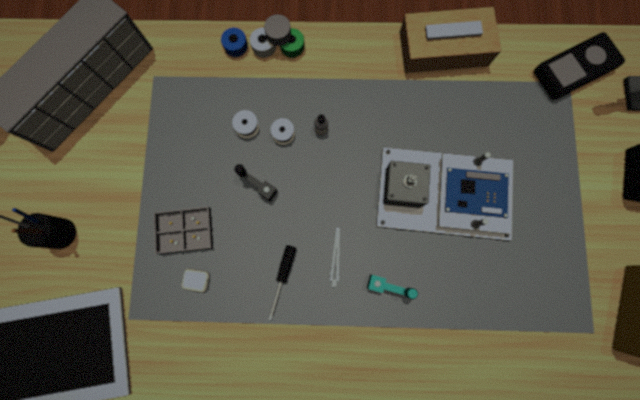

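The top view shows the dark crank with its hub at about (266,188) and grip at about (241,171). The shaft is at about (410,181). In the scene view the hub is at about (368,203) and the shaft at about (271,233). I'll enlarge these areas.

```bash
cat > h.py <<'E'
import numpy as np, cv2
from workcell import bot
def ray(n,u,v):
    i=bot.camera_info(n); f=200/np.tan(np.radians(i["vertical_fov"])/2); P=i["pose"]
    return P[:3,3], P[:3,:3]@np.array([(u-i["cx"])/f,-(v-i["cy"])/f,-1])
def onz(n,u,v,z):
    o,d=ray(n,u,v); return o+d*(z-o[2])/d[2]
def proj(n,p):
    i=bot.camera_info(n); f=200/np.tan(np.radians(i["vertical_fov"])/2); P=i["pose"]
    c=P[:3,:3].T@(np.array(p)-P[:3,3]); return np.array([i["cx"]+f*c[0]/-c[2], i["cy"]-f*c[1]/-c[2]])
def tri(a,b):
    (o1,d1),(o2,d2)=ray("top",*a),ray("scene",*b)
    s=np.linalg.lstsq(np.c_[d1,-d2],o2-o1,rcond=None)[0]
    p,q=o1+s[0]*d1,o2+s[1]*d2; return (p+q)/2,np.linalg.norm(p-q)
def crop(img,x,y,w,h,k=6):
    c=cv2.resize(img[y:y+h,x:x+w],None,fx=k,fy=k,interpolation=cv2.INTER_CUBIC)
    return cv2.convertScaleAbs(c,alpha=1.6,beta=10)
E
python3 - <<'E'
from h import *
t=cv2.imread("pics/top0.png");s=cv2.imread("pics/scene0.png")
a=np.hstack([crop(t,226,156,60,48),crop(t,380,156,60,48)])
b=np.hstack([crop(s,350,170,60,48),crop(s,241,215,60,48)])
cv2.imwrite("pics/c0.png",np.vstack([a,b]))
E
```

```text
(no output)
```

View pics/c0.png

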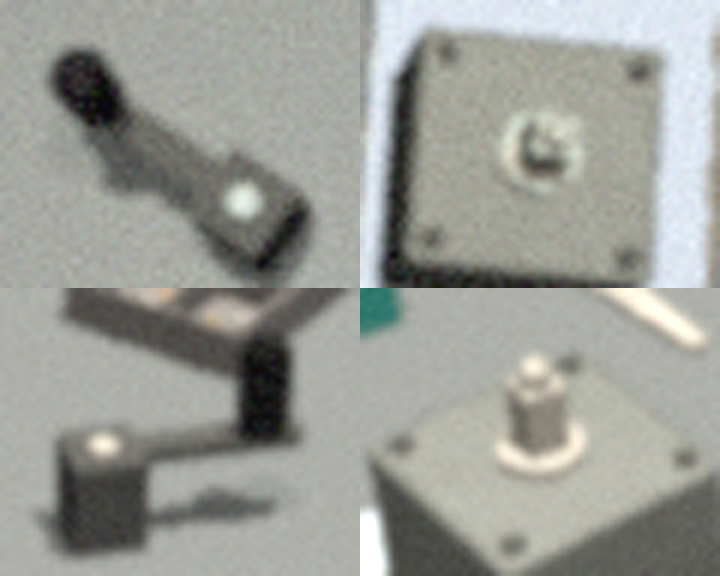

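```bash
python3 - <<'E'
from h import *
t=cv2.imread("pics/top0.png",0).astype(float);s=cv2.imread("pics/scene0.png",0).astype(float)
def cen(g,x,y,r,th):
    w=np.clip(g[y-r:y+r+1,x-r:x+r+1]-th,0,None); yy,xx=np.mgrid[y-r:y+r+1,x-r:x+r+1]
    return np.array([(w*xx).sum(),(w*yy).sum()])/w.sum()
a=cen(t,266,189,4,100);b=cen(s,367,195,4,110);print(a,b,tri(a,b))
h=onz("top",*a,.042);print("hub top,z.042",h,onz("scene",*b,.042))
g=onz("top",238.9,168.1,.0805);g2=onz("scene",393.9,178.5,.0805);print("grip",g,g2)
for G in(g,g2): d=G-h;print(np.hypot(*d[:2]),np.degrees(np.arctan2(d[1],d[0])))
print("collar",onz("top",410.1,180.7,.084),onz("scene",270.9,240.8,.084),"tip",onz("scene",270,227,.116))
# housing corner screws / corners in top view at z=.08: crop px
for u,v in((427,30),(660,48),(645,285)): print("corner",onz("top",380+u/6-.4,156+v/6-.4,.08))
p=onz("top",410.1,180.7,.084)
print(proj("scene",p),proj("scene",p+[0,0,.032]),proj("top",p+[0,0,.032]),[proj("scene",p+[0,0,.012]+np.r_[.0099*np.cos(x),.0099*np.sin(x),0])[0].round(1) for x in np.radians(range(0,360,15))])
E
```

```text
[266.04085603 188.99027237] [366.77894737 195.6       ] (array([0.55265109, 0.19995459, 0.04376902]), np.float64(0.00023901915116822457))
hub top,z.042 [0.55292292 0.20011091 0.042     ] [0.55088797 0.20218793 0.042     ]
grip [0.58810893 0.2531122  0.0805    ] [0.58646621 0.25609618 0.0805    ]
0.06361753822572776 56.420975423839316
0.06526486474752188 59.072278024552894
collar [ 0.56816527 -0.09842094  0.084     ] [ 0.56873498 -0.09688695  0.084     ] tip [ 0.5684854  -0.09544671  0.116     ]
corner [ 0.61324    -0.18330191  0.08      ]
corner [ 0.60849451 -0.26209008  0.08      ]
corner [ 0.5261892  -0.25271713  0.08      ]
[270.08932785 241.02552484] [268.65575433 227.60144357] [413.73227134 177.11352694] [np.float64(272.8), np.float64(273.7), np.float64(274.4), np.float64(274.7), np.float64(274.7), np.float64(274.3), np.float64(273.6), np.float64(272.6), np.float64(271.5), np.float64(270.2), np.float64(268.8), np.float64(267.5), np.float64(266.4), np.float64(265.4), np.float64(264.7), np.float64(264.4), np.float64(264.4), np.float64(264.8), np.float64(265.5), np.float64(266.4), np.float64(267.6), np.float64(269.0), np.float64(270.3), np.float64(271.6)]
```

>>> {"fn": "step_arm", "kwargs": {
  "targets": "1 0.82 -0.55 0 0 0 -1;1 0.82 -0.55 0 0 0 -1;1 0.82 -0.55 0 0 0 -1;1 0.82 -0.55 0 0 0 -1;1 0.82 -0.55 0 0 0 -1;1 0.82 -0.55 0 0 0 -1;1 0.82 -0.55 0 0 0 -1;1 0.82 -0.55 0 0 0 -1;1 0.82 -0.55 0 0 0 -1;1 0.82 -0.55 0 0 0 -1"
}}

```text
clock: 0.93
eef_pos: [0.4868, 0.2464, 0.2309]
tool_rot: [0.509, 0.861, -0.0, -0.0]
ft_force: [-0.0, 1.3, 0.0]
grip_width: 0.0854
grasp_force: 0.0
```

```bash
python3 - <<'E'
from h import *
s=cv2.imread("pics/scene0.png",0).astype(np.float32)
# straightened profile along shaft: rows follow projected axis
xs=np.arange(-9,9.1,.5)
for z in(.089,.094,.099,.104):
    c=proj("scene",[.5684,-.0976,z]); print(round(float(c[0]),1),[int(cv2.getRectSubPix(s,(1,1),(float(c[0]+x),float(c[1])))[0,0]) for x in xs])
    # average horizontally listed from -9 px step .5
E
```

```text
270.3 [109, 108, 108, 109, 109, 111, 109, 104, 95, 82, 72, 64, 60, 59, 61, 66, 70, 73, 76, 77, 77, 78, 77, 76, 77, 80, 88, 100, 114, 130, 137, 139, 136, 129, 122, 115, 112]
270.1 [107, 106, 105, 106, 107, 106, 105, 101, 96, 85, 75, 66, 59, 60, 61, 67, 71, 73, 75, 76, 76, 76, 76, 76, 77, 80, 83, 92, 101, 109, 116, 117, 117, 114, 112, 110, 108]
269.8 [106, 106, 106, 106, 105, 104, 101, 96, 89, 80, 69, 64, 62, 65, 69, 73, 76, 77, 77, 78, 78, 78, 79, 78, 77, 77, 79, 84, 92, 97, 101, 103, 105, 105, 106, 106, 106]
269.6 [100, 100, 101, 101, 102, 102, 100, 97, 91, 86, 83, 81, 87, 93, 101, 108, 110, 111, 107, 103, 100, 98, 97, 96, 95, 95, 93, 92, 94, 96, 100, 103, 105, 106, 106, 107, 108]
```

>>> {"fn": "step_arm", "kwargs": {
  "targets": "1 0.13 -0.092 -0.1 0 0 -1;1 0.13 -0.092 -0.2 0 0 -1;1 0.13 -0.092 -0.2 0 0 -1;1 0.13 -0.092 -0.2 0 0 -1;1 0.13 -0.092 -0.2 0 0 -1;1 0.13 -0.092 -0.2 0 0 -1;1 0.13 -0.092 -0.2 0 0 -1;1 0.13 -0.092 -0.2 0 0 -1"
}}

```text
clock: 1.6
eef_pos: [0.5502, 0.2017, 0.1304]
tool_rot: [0.8, 0.6, -0.001, -0.0]
ft_force: [-0.1, -0.8, -0.4]
grip_width: 0.0852
grasp_force: 0.0
```

>>> {"fn": "step_arm", "kwargs": {
  "targets": "1 0.004 -0.002 -0.05 0 0 -0.16;1 0.004 -0.002 -0.1 0 0 -0.35;1 0.004 -0.002 -0.1 0 0 -0.35;1 0.004 -0.002 -0.1 0 0 -0.35"
}}

```text
clock: 1.93
eef_pos: [0.5509, 0.2005, 0.0798]
tool_rot: [0.874, 0.486, -0.002, -0.0]
ft_force: [0.7, -0.1, 1.0]
grip_width: 0.0851
grasp_force: 0.0
```

```bash
python3 - <<'E'
from h import *
o=bot.get_obs();print(o["eef_pos"],o["tool_rot"],o["joint_pos"])
s=bot.camera("scene")[:,:,::-1];t=bot.camera("top")[:,:,::-1]
cv2.imwrite("pics/c1.png",np.vstack([crop(s,330,120,100,100,4),]*1+[]) if 0 else np.hstack([crop(s,325,125,95,95,4),crop(t,215,140,95,95,4)]))
E
```

```text
[0.55085429 0.20046362 0.07981008] [ 8.73780176e-01  4.86315299e-01 -2.34461802e-03 -3.69009387e-04] [ 3.49022985e-01  5.15546925e-01  2.40006527e-03  1.06239641e+00
 -1.30123707e-05  2.47487687e+00]
```

View pics/c1.png

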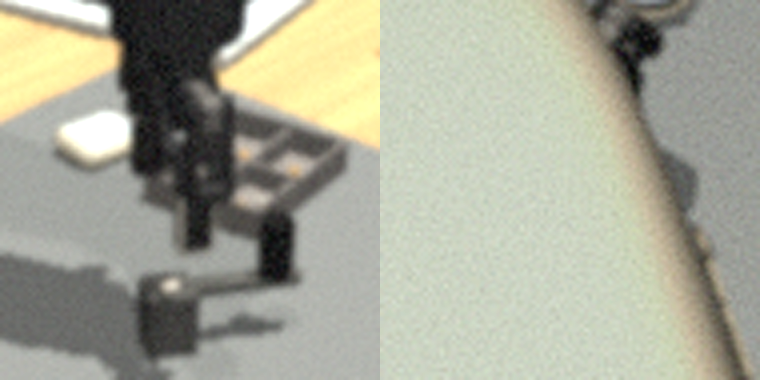

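The scene view shows the open fingers straddling above the hub, whose top is at about (368,196). The handle is clear of them. Next I descend and grip.

>>> {"fn": "step_arm", "kwargs": {
  "targets": "1 0.002 0 -0.06 0 0 0;1 0.002 0 -0.138 0 0 0;1 0.002 0 -0.138 0 0 0;-1 0.002 0 -0.138 0 0 0;-1 0.002 0 -0.138 0 0 0;-1 0.002 0 -0.138 0 0 0;-1 0.002 0 -0.138 0 0 0;-1 0.002 0 -0.138 0 0 0;-1 0.002 0 -0.138 0 0 0;-1 0.002 0 -0.138 0 0 0"
}}

```text
clock: 2.87
eef_pos: [0.5552, 0.2018, 0.0149]
tool_rot: [0.874, 0.485, 0.002, 0.0]
ft_force: [-0.4, 0.7, 7.9]
grip_width: 0.0288
grasp_force: 61.3
```

>>> {"fn": "step_arm", "kwargs": {
  "targets": "-1 0 0 0.02 0 0 0;-1 0 0 0.06 0 0 0;-1 0 0 0.13 0 0 0;-1 0 0 0.2 0 0 0;-1 0 0 0.28 0 0 0;-1 0 0 0.35 0 0 0;-1 0 0 0.35 0 0 0;-1 0 0 0.35 0 0 0"
}}

```text
clock: 3.53
eef_pos: [0.555, 0.2015, 0.1906]
tool_rot: [0.874, 0.485, 0.003, 0.001]
ft_force: [0.1, 1.0, -4.2]
grip_width: 0.0294
grasp_force: 60.1
```

```bash
python3 - <<'E'
from h import *
o=bot.get_obs();print(o["eef_pos"],o["tool_rot"],o["ft_force"],o["ft_torque"])
s=bot.camera("scene")[:,:,::-1]
p=proj("scene",o["eef_pos"]);print(p)
x,y=(p-[45,50]).astype(int);print(x,y)
cv2.imwrite("pics/c2.png",crop(s,x,y,95,95,6))
E
```

```text
[0.55499961 0.20146686 0.19062521] [8.74419146e-01 4.85161615e-01 3.00949040e-03 5.54289967e-04] [ 0.13951921  1.00191098 -4.23612982] [-0.03998136  0.01984993  0.02861087]
[369.68801495 139.27433791]
324 89
```

View pics/c2.png

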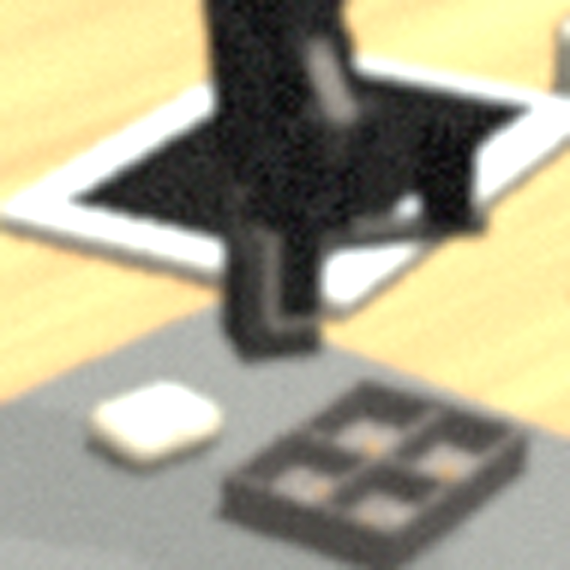

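```bash
python3 - <<'E'
from h import *
o=bot.get_obs();p=o["eef_pos"];q=o["tool_rot"]
hd=2*np.degrees(np.arctan2(q[1],q[0]));print("heading",hd)
h=np.radians(hd);X=np.array([np.cos(h),np.sin(h),0]);Y=np.array([-X[1],X[0],0])
for b in(.011,.015):
  for n,v in dict(FR=(15,-15),FL=(-15,-15),BL=(-15,15)).items():
    c=p+X*v[0]/1e3+Y*v[1]/1e3-[0,0,b];print(b,n,(proj("scene",c)-[324,89])*6+3)
  g=p+X*.065-[0,0,b];print("gripbottom,top",[((proj("scene",g+[0,0,z])-[324,89])*6+3).round() for z in(.0425,.0805)])
print("10mm along X:",6*(proj("scene",p+X*.01)-proj("scene",p)))
t=bot.camera("top")[:,:,::-1];u=proj("top",p+X*.065+[0,0,.065]);print(u)
x,y=(u-[40,40]).astype(int);print(x,y);cv2.imwrite("pics/c3.png",crop(t,x,y,80,80,6))
E
```

```text
heading 58.04802617675686
0.011 FR [323.25694876 350.57738085]
0.011 FL [244.03786437 360.02015234]
0.011 BL [221.38888891 324.80232796]
gripbottom,top [array([447., 212.]), array([453., 114.])]
0.015 FR [322.84754296 360.41135907]
0.015 FL [243.79150918 369.88217673]
0.015 BL [221.19449048 334.49966984]
gripbottom,top [array([446., 222.]), array([452., 124.])]
10mm along X: [26.2102625  -3.05026855]
[216.51025886 142.12764771]
176 102
```

View pics/c3.png

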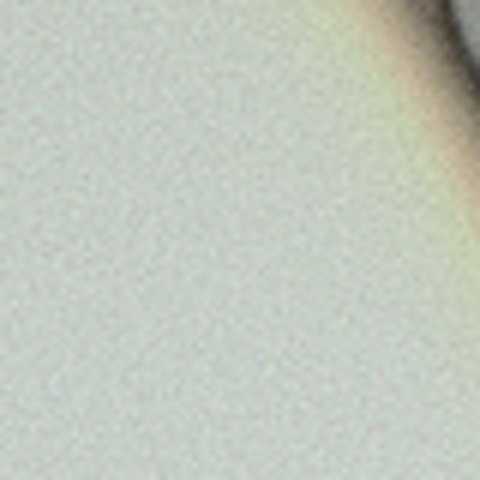

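Both views agree with the prediction: the crank is held centred on the TCP to about 1 mm, with its underside about 12 mm below the TCP. The arm blocks the top view here. Next I carry it over to the shaft.

>>> {"fn": "step_arm", "kwargs": {
  "targets": "-1 0.002 -0.04 0 0 0 0.05;-1 0.006 -0.11 0 0 0 0.1;-1 0.01 -0.19 0 0 0 0.16;-1 0.014 -0.27 0 0 0 0.22;-1 0.018 -0.35 0 0 0 0.28;-1 0.021 -0.43 0 0 0 0.34;-1 0.024 -0.51 0 0 0 0.4;-1 0.026 -0.57 -0.02 0 0 0.444;-1 0.027 -0.597 -0.06 0 0 0.444;-1 0.027 -0.597 -0.06 0 0 0.444"
}}

```text
clock: 4.47
eef_pos: [0.5628, -0.1006, 0.1509]
tool_rot: [0.779, 0.627, -0.004, -0.004]
ft_force: [-1.2, 0.9, -3.6]
grip_width: 0.0287
grasp_force: 60.0
```

```bash
python3 - <<'E'
from h import *
o=bot.get_obs();p=o["eef_pos"];q=o["tool_rot"]
hd=2*np.degrees(np.arctan2(q[1],q[0]));print("heading",hd,p,o["ft_force"],o["joint_pos"])
h=np.radians(hd);X=np.array([np.cos(h),np.sin(h),0]);Y=np.array([-X[1],X[0],0])
s=bot.camera("scene")[:,:,::-1]
for n,v in dict(FR=(15,-15),FL=(-15,-15),BL=(-15,15)).items():
    print(n,(proj("scene",p+X*v[0]/1e3+Y*v[1]/1e3-[0,0,.013])-[225,170])*6+3)
print("10mm world x,y,z",[(6*(proj("scene",p+e)-proj("scene",p))).round(1) for e in np.eye(3)*.01])
cv2.imwrite("pics/c4.png",crop(s,225,170,100,95,6))
E
```

```text
heading 77.71552392843061 [ 0.56279548 -0.10064228  0.15094915] [-1.21969961  0.9418343  -3.57305983] [-1.76250679e-01  4.34949551e-01  6.99229504e-02  1.21713804e+00
 -1.32722180e-03  1.60895775e+00]
FR [307.38263539 295.35910275]
FL [219.30137041 326.90987316]
BL [178.29165128 279.85010754]
10mm world x,y,z [array([20.1, 12.8]), array([ 25.5, -13.1]), array([ -3. , -26.9])]
```

View pics/c4.png

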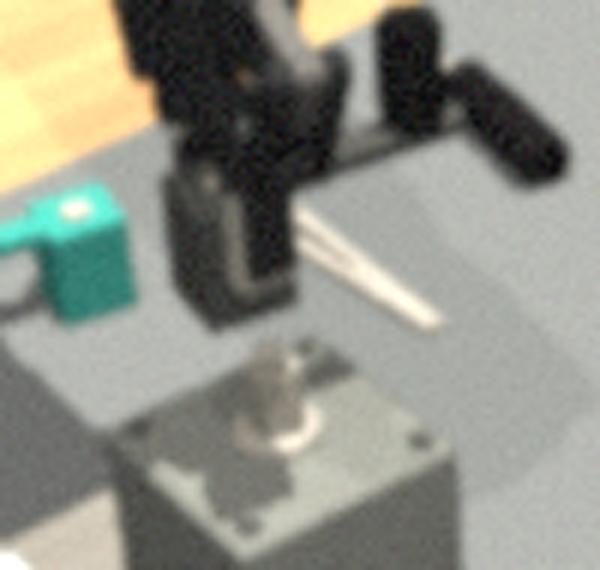

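The hub is now behind and just above the shaft tip, with its front bottom corner at crop (217,328). The shaft tip is at crop (275,345). The arm hadn't settled yet, so I'll let it settle and measure again.

>>> {"fn": "step_arm", "kwargs": {
  "targets": "-1 0 0 0 0 0 0;-1 0 0 0 0 0 0;-1 0 0 0 0 0 0"
}}

```text
clock: 4.77
eef_pos: [0.5674, -0.0962, 0.1577]
tool_rot: [0.776, 0.63, 0.0, 0.0]
ft_force: [0.4, 0.1, -3.8]
grip_width: 0.0288
grasp_force: 60.0
```

```bash
python3 - <<'E'
from h import *
o=bot.get_obs();p=o["eef_pos"];q=o["tool_rot"]
hd=2*np.degrees(np.arctan2(q[1],q[0]));print("heading",hd,p,o["ft_force"])
h=np.radians(hd);X=np.array([np.cos(h),np.sin(h),0]);Y=np.array([-X[1],X[0],0])
s=bot.camera("scene")[:,:,::-1];t=bot.camera("top")[:,:,::-1]
x,y=(proj("top",p)-[30,45]).astype(int)
G=p+X*.065+[0,0,.03+.0385-.001];print("griptop top",(proj("top",G)-[x,y])*5+2.5)
for n,v in dict(FR=(15,-15),FL=(-15,-15),BL=(-15,15)).items():
    print(n,(proj("scene",p+X*v[0]/1e3+Y*v[1]/1e3-[0,0,.013])-[235,165])*5+2.5)
print("grip",(proj("scene",G)-[235,165])*5+2.5)
cv2.imwrite("pics/s5.png",s);cv2.imwrite("pics/t5.png",t)
cv2.imwrite("pics/c5.png",np.hstack([crop(s,235,165,80,90,5),crop(t,x,y,80,90,5)]))
E
```

```text
heading 78.13871420964311 [ 0.56740847 -0.09615511  0.15771959] [ 0.39079241  0.09133573 -3.80292255]
griptop top [ 14.37716968 139.50142259]
FR [222.1663103  255.91585896]
FL [148.9557119  282.38392493]
BL [113.68186545 243.55876184]
grip [308.3383339   11.85880136]
```

View pics/c5.png

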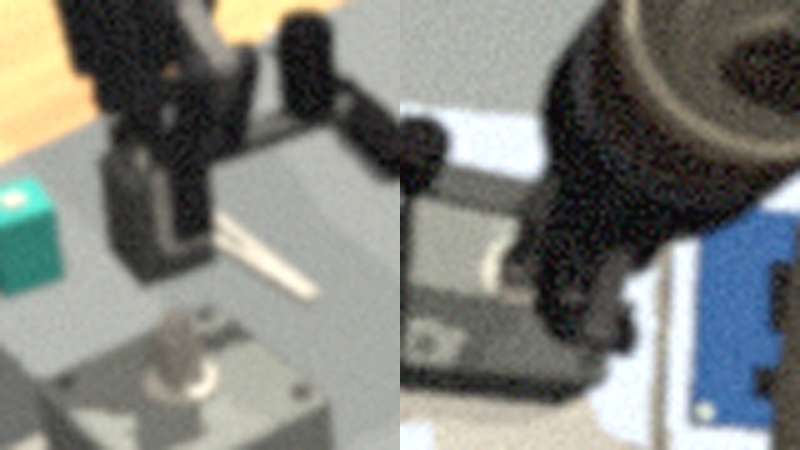

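The scene view shows the hub bottom corner at crop (150,285), within about 1 mm of the prediction. In the top view the handle at left is also as predicted. Next I lower it with a small x correction.

>>> {"fn": "step_arm", "kwargs": {
  "targets": "-1 0.003 0 -0.02 0 0 0;-1 0.003 0 -0.04 0 0 0;-1 0.003 0 -0.05 0 0 0;-1 0.003 0 -0.05 0 0 0;-1 0.003 0 -0.05 0 0 0"
}}

```text
clock: 5.28
eef_pos: [0.5678, -0.0973, 0.1313]
tool_rot: [0.777, 0.63, -0.001, -0.001]
ft_force: [0.2, -0.6, -3.6]
grip_width: 0.0294
grasp_force: 60.2
```

>>> {"fn": "step_arm", "kwargs": {
  "targets": "-1 0 0 -0.006 0 0 0;-1 0 0 -0.012 0 0 0;-1 0 0 -0.012 0 0 0;-1 0 0 -0.012 0 0 0"
}}

```text
clock: 5.62
eef_pos: [0.5685, -0.0974, 0.1262]
tool_rot: [0.777, 0.629, -0.0, -0.0]
ft_force: [0.4, 0.3, -3.5]
grip_width: 0.0293
grasp_force: 60.2
```

>>> {"fn": "step_arm", "kwargs": {
  "targets": "-1 0 0 -0.006 0 0 0;-1 0 0 -0.012 0 0 0;-1 0 0 -0.012 0 0 0;-1 0 0 -0.012 0 0 0"
}}

```text
clock: 5.95
eef_pos: [0.5692, -0.0975, 0.1226]
tool_rot: [0.777, 0.629, 0.001, 0.001]
ft_force: [-3.1, 0.8, 6.9]
grip_width: 0.0292
grasp_force: 61.6
```

>>> {"fn": "step_arm", "kwargs": {
  "targets": "-1 0 0.002 0 0 0 0;-1 -0.002 0.002 0 0 0 0;-1 -0.003 0.002 -0.002 0 0 0;-1 -0.003 0.002 -0.002 0 0 0"
}}

```text
clock: 6.28
eef_pos: [0.5691, -0.0974, 0.1226]
tool_rot: [0.777, 0.629, 0.002, 0.003]
ft_force: [-1.6, -1.7, 10.0]
grip_width: 0.0288
grasp_force: 61.9
```

>>> {"fn": "step_arm", "kwargs": {
  "targets": "-1 0 0 -0.002 0 0 0.06;-1 0 0 -0.002 0 0 0.12;-1 0 0 -0.002 0 0 0.12"
}}

```text
clock: 6.53
eef_pos: [0.5696, -0.0972, 0.1226]
tool_rot: [0.746, 0.666, 0.002, 0.003]
ft_force: [-1.6, -0.5, 12.8]
grip_width: 0.0294
grasp_force: 62.3
```

>>> {"fn": "step_arm", "kwargs": {
  "targets": "-1 0 0 0.014 0 0 -0.12;-1 0 0 0.014 0 0 -0.12;-1 0 0 0.014 0 0 -0.12;-1 0 0 0.014 0 0 -0.12"
}}

```text
clock: 6.87
eef_pos: [0.5667, -0.0964, 0.1246]
tool_rot: [0.776, 0.63, -0.0, -0.0]
ft_force: [0.8, 0.6, -3.5]
grip_width: 0.0292
grasp_force: 60.2
```

```bash
python3 - <<'E'
from h import *
o=bot.get_obs();p=o["eef_pos"];q=o["tool_rot"]
hd=2*np.degrees(np.arctan2(q[1],q[0]));print("heading",hd,p,o["ft_force"],o["ft_torque"])
h=np.radians(hd);X=np.array([np.cos(h),np.sin(h),0]);Y=np.array([-X[1],X[0],0])
s=bot.camera("scene")[:,:,::-1]
for b in(.011,.0148):
 for n,v in dict(FR=(15,-15),FL=(-15,-15),BL=(-15,15)).items():
    print(b,n,(proj("scene",p+X*v[0]/1e3+Y*v[1]/1e3-[0,0,b])-[240,195])*9+4.5)
print("shaft tip,foot",[(proj("scene",[.5685,-.0977,z])-[240,195])*9+4.5 for z in(.116,.084)])
cv2.imwrite("pics/c6.png",crop(s,240,195,60,60,9))
E
```

```text
heading 78.12534285763438 [ 0.56666733 -0.09644469  0.1246472 ] [ 0.77559667  0.58405408 -3.50277808] [-0.04365496  0.01542668  0.01280497]
0.011 FR [362.62552315 311.53540576]
0.011 FL [233.49991761 360.08450139]
0.011 BL [170.9815791  288.52123902]
0.0148 FR [363.95618341 326.11021396]
0.0148 FL [235.15053579 374.76856291]
0.0148 BL [172.73335651 303.0079948 ]
shaft tip,foot [array([266.10016717, 297.10746316]), array([278.92937202, 417.91100128])]
```

View pics/c6.png

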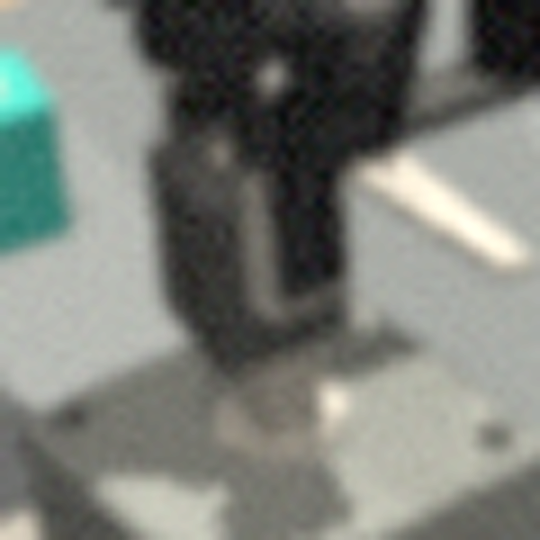

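The hub's bottom edges run from about 172 to 345 px in the crop, and the shaft axis is at about 268 px. So the hub sits about 2.4 mm behind the TCP along the crank arm. I'll shift toward +x and +y and try again.

>>> {"fn": "step_arm", "kwargs": {
  "targets": "-1 0.0046 0.0022 0 0 0 0;-1 0.0046 0.0022 0 0 0 0;-1 0.0046 0.0022 -0.004 0 0 0;-1 0.0046 0.0022 -0.008 0 0 0;-1 0.0046 0.0022 -0.012 0 0 0;-1 0.0046 0.0022 -0.012 0 0 0"
}}

```text
clock: 7.42
eef_pos: [0.5699, -0.0953, 0.1221]
tool_rot: [0.777, 0.63, 0.001, 0.001]
ft_force: [-4.8, 0.9, 12.4]
grip_width: 0.0289
grasp_force: 62.1
```

>>> {"fn": "step_arm", "kwargs": {
  "targets": "-1 0 0 -0.002 0 0 0;-1 0 0 -0.004 0 0 0;-1 0 0 -0.004 0 0 0"
}}

```text
clock: 7.67
eef_pos: [0.5701, -0.0954, 0.1219]
tool_rot: [0.777, 0.63, 0.001, 0.002]
ft_force: [-7.1, 1.8, 20.3]
grip_width: 0.0293
grasp_force: 63.3
```

>>> {"fn": "step_arm", "kwargs": {
  "targets": "-1 0 0 0.009 0 0 0;-1 0 0 0.009 0 0 0;-1 -0.0015 0 0.009 0 0 0;-1 -0.003 0 0.009 0 0 0;-1 -0.0045 0 0.009 0 0 0;-1 -0.006 0 0.008 0 0 0;-1 -0.0075 0 0.008 0 0 0;-1 -0.0075 0 0.008 0 0 0"
}}

```text
clock: 8.33
eef_pos: [0.5659, -0.0948, 0.1206]
tool_rot: [0.777, 0.63, 0.0, -0.0]
ft_force: [4.8, 2.0, -2.1]
grip_width: 0.0287
grasp_force: 60.4
```

```bash
python3 - <<'E'
from h import *
o=bot.get_obs();print(o["eef_pos"],o["ft_force"],o["ft_torque"])
E
```

```text
[ 0.56587306 -0.09481346  0.12064948] [ 4.83906066  2.03912891 -2.1168505 ] [ 0.45740101 -1.09140125  0.0433925 ]
```

It dropped below the earlier contact height with a sideways force, so the flats have been caught. I'll ease back in x and lower.

>>> {"fn": "step_arm", "kwargs": {
  "targets": "-1 0.002 0 0 0 0 0;-1 0.0025 -0.001 -0.004 0 0 0;-1 0.0025 -0.001 -0.008 0 0 0;-1 0.0025 -0.001 -0.012 0 0 0;-1 0.0025 -0.001 -0.012 0 0 0"
}}

```text
clock: 8.75
eef_pos: [0.5662, -0.0948, 0.1143]
tool_rot: [0.777, 0.63, -0.0, -0.001]
ft_force: [2.2, 4.7, -3.8]
grip_width: 0.0292
grasp_force: 60.3
```

>>> {"fn": "step_arm", "kwargs": {
  "targets": "-1 0.001 0.002 -0.004 0 0 0;-1 0.001 0.003 -0.01 0 0 0;-1 0.001 0.003 -0.016 0 0 0;-1 0.001 0.003 -0.022 0 0 0;-1 0.001 0.003 -0.024 0 0 0;-1 0.001 0.003 -0.024 0 0 0"
}}

```text
clock: 9.25
eef_pos: [0.5664, -0.0946, 0.1023]
tool_rot: [0.777, 0.629, -0.001, -0.001]
ft_force: [0.8, 0.9, -2.9]
grip_width: 0.0292
grasp_force: 60.1
```

>>> {"fn": "step_arm", "kwargs": {
  "targets": "-1 0 0 -0.003 0 0 0;-1 0 0 -0.006 0 0 0;-1 0 0 -0.009 0 0 0;-1 0 0 -0.009 0 0 0"
}}

```text
clock: 9.58
eef_pos: [0.5673, -0.0947, 0.0989]
tool_rot: [0.777, 0.629, -0.0, 0.0]
ft_force: [0.3, -0.2, -2.1]
grip_width: 0.029
grasp_force: 60.3
```

>>> {"fn": "step_arm", "kwargs": {
  "targets": "-1 0 0 -0.003 0 0 0;-1 0 0 -0.005 0 0 0;-1 0 0 -0.005 0 0 0;-1 0 0 -0.005 0 0 0"
}}

```text
clock: 9.92
eef_pos: [0.5673, -0.0947, 0.0989]
tool_rot: [0.777, 0.629, 0.0, 0.001]
ft_force: [-5.7, 0.2, 11.4]
grip_width: 0.0295
grasp_force: 62.0
```

The crank stopped 23.7 mm below the square's top with light force, so it is home. I'll unload, open and lift.

>>> {"fn": "step_arm", "kwargs": {
  "targets": "-1 0 0 0.005 0 0 0;1 0 0 0.005 0 0 0;1 0 0 0.005 0 0 0;1 0 0 0.005 0 0 0;1 0 0 0.005 0 0 0;1 0 0 0.005 0 0 0;1 0 0 0.04 0 0 0;1 0 0 0.11 0 0 0;1 0 0 0.18 0 0 0;1 0 0 0.21 0 0 0"
}}

```text
clock: 10.75
eef_pos: [0.5693, -0.0947, 0.2059]
tool_rot: [0.777, 0.63, 0.002, 0.002]
ft_force: [0.8, -0.7, 0.6]
grip_width: 0.0856
grasp_force: 0.0
```

>>> {"fn": "step_arm", "kwargs": {
  "targets": "1 0.01 0.05 0 0 0 0;1 0.026 0.12 0 0 0 0;1 0.026 0.122 0 0 0 0;1 0.026 0.122 0 0 0 0"
}}

```text
clock: 11.08
eef_pos: [0.5806, -0.0317, 0.2011]
tool_rot: [0.776, 0.631, -0.0, -0.0]
ft_force: [0.2, -0.4, 0.0]
grip_width: 0.0856
grasp_force: 0.0
```

```bash
python3 - <<'E'
from h import *
o=bot.get_obs();print(o["eef_pos"],o["ft_force"],o["joint_pos"])
s=bot.camera("scene")[:,:,::-1];t=bot.camera("top")[:,:,::-1]
C=np.array([.567,-.097,.105]);H=C+[.0134,.0636,.0405]
print("hub top",(proj("scene",C+[0,0,.021])-[235,165])*5+2.5,(proj("top",C+[0,0,.021])-[360,130])*5+2.5)
print("grip top",(proj("scene",H+[0,0,.019])-[235,165])*5+2.5,(proj("top",H+[0,0,.019])-[360,130])*5+2.5)
cv2.imwrite("pics/c7.png",np.hstack([crop(s,235,165,80,90,5),crop(t,360,130,80,90,5)]))
E
```

```text
[ 0.5805755  -0.03170184  0.20113767] [ 0.22199243 -0.35371183  0.0418404 ] [-5.45007435e-02  4.16417391e-01  1.75001901e-01  1.32951685e+00
 -9.43487430e-05  1.72204425e+00]
hub top [169.5377757 291.1359554] [273.49583032 235.03125941]
grip top [314.78467252 152.53931636] [123.56355378 172.13807341]
```

View pics/c7.png

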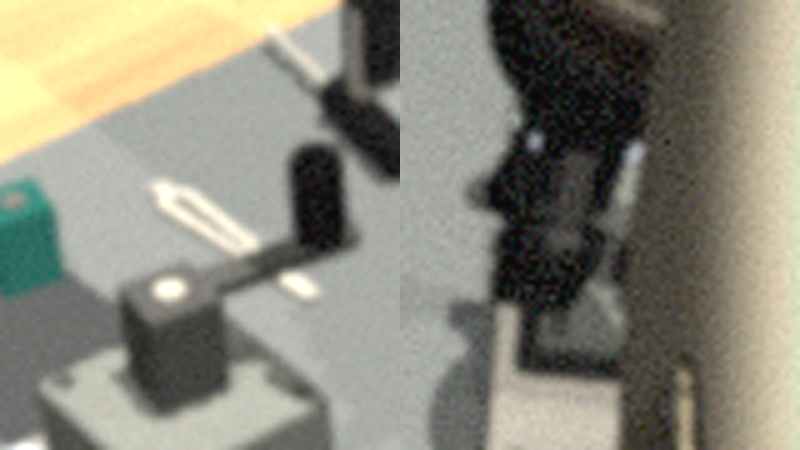

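The crank is fully home: the white dot is at (169,290) against a predicted (169.5,291), and the handle top is at (317,150) as predicted. Next I grip the handle.

>>> {"fn": "step_arm", "kwargs": {
  "targets": "1 0 -0.002 -0.05 0 0 0;1 0 -0.002 -0.11 0 0 0;1 0 -0.002 -0.138 0 0 0;1 0 -0.002 -0.138 0 0 0;-1 0 -0.002 -0.138 0 0 0;-1 0 -0.002 -0.138 0 0 0;-1 0 -0.002 -0.138 0 0 0;-1 0 -0.002 -0.138 0 0 0;-1 0 -0.002 -0.138 0 0 0;-1 0 -0.002 -0.138 0 0 0"
}}

```text
clock: 12.02
eef_pos: [0.5811, -0.0342, 0.1334]
tool_rot: [0.777, 0.63, 0.001, 0.001]
ft_force: [-0.0, 0.3, 1.6]
grip_width: 0.0202
grasp_force: 58.5
```

```bash
python3 - <<'E'
from h import *
o=bot.get_obs();p=o["eef_pos"];print(p,o["ft_force"])
# clockwise circle, rows in 18 deg steps, from heading 78
for k,a0 in enumerate((78,-66,-210)):
    b=.065*np.array([np.cos(np.radians(a0)),np.sin(np.radians(a0))])
    r=[(.065*np.array([np.cos(a),np.sin(a)])-b)/.5 for a in np.radians(a0-16*np.arange(1,10))]
    print(a0,"; ".join("%.3f %.3f"%tuple(x) for x in r))
E
```

```text
[ 0.58108312 -0.03418805  0.13342592] [-0.02940671  0.27375319  1.55805706]
78 0.034 -0.012; 0.063 -0.034; 0.086 -0.062; 0.099 -0.096; 0.103 -0.132; 0.097 -0.167; 0.081 -0.200; 0.057 -0.227; 0.026 -0.246
-66 -0.035 -0.010; -0.071 -0.010; -0.106 0.000; -0.136 0.019; -0.161 0.046; -0.177 0.079; -0.183 0.114; -0.179 0.150; -0.165 0.184
-210 0.022 0.029; 0.052 0.050; 0.086 0.062; 0.122 0.065; 0.157 0.057; 0.189 0.040; 0.215 0.015; 0.233 -0.016; 0.242 -0.051
```

>>> {"fn": "step_arm", "kwargs": {
  "targets": "-1 0.034 -0.012 0 0 0 0;-1 0.063 -0.034 0 0 0 0;-1 0.086 -0.062 0 0 0 0;-1 0.099 -0.096 0 0 0 0;-1 0.103 -0.132 0 0 0 0;-1 0.097 -0.167 0 0 0 0;-1 0.081 -0.2 0 0 0 0;-1 0.057 -0.227 0 0 0 0;-1 0.026 -0.246 0 0 0 0;-1 0.026 -0.246 0 0 0 0"
}}

```text
clock: 12.85
eef_pos: [0.5913, -0.1581, 0.1331]
tool_rot: [0.778, 0.629, -0.0, -0.001]
ft_force: [-0.5, 1.7, 2.4]
grip_width: 0.0203
grasp_force: 59.2
```

>>> {"fn": "step_arm", "kwargs": {
  "targets": "-1 -0.035 -0.01 0 0 0 0;-1 -0.071 -0.01 0 0 0 0;-1 -0.106 0 0 0 0 0;-1 -0.136 0.019 0 0 0 0;-1 -0.161 0.046 0 0 0 0;-1 -0.177 0.079 0 0 0 0;-1 -0.183 0.114 0 0 0 0;-1 -0.179 0.15 0 0 0 0;-1 -0.165 0.184 0 0 0 0;-1 -0.165 0.184 0 0 0 0"
}}

```text
clock: 13.68
eef_pos: [0.5118, -0.0627, 0.1335]
tool_rot: [0.776, 0.631, 0.001, 0.0]
ft_force: [-3.5, 2.5, 6.2]
grip_width: 0.0199
grasp_force: 59.9
```

>>> {"fn": "step_arm", "kwargs": {
  "targets": "-1 0.022 0.029 0 0 0 0;-1 0.052 0.05 0 0 0 0;-1 0.086 0.062 0 0 0 0;-1 0.122 0.065 0 0 0 0;-1 0.157 0.057 0 0 0 0;-1 0.189 0.04 0 0 0 0;-1 0.215 0.015 0 0 0 0;-1 0.233 -0.016 0 0 0 0;-1 0.242 -0.051 0 0 0 0;-1 0.242 -0.051 0 0 0 0"
}}

```text
clock: 14.52
eef_pos: [0.6326, -0.0937, 0.1328]
tool_rot: [0.778, 0.629, -0.0, 0.001]
ft_force: [-1.7, 0.2, 5.7]
grip_width: 0.0202
grasp_force: 60.1
```

```bash
python3 - <<'E'
from h import *
o=bot.get_obs();p=o["eef_pos"];print(p,o["ft_force"],o["joint_pos"],np.degrees(np.arctan2(p[1]+.0978,p[0]-.5676)))
for a0,n,st in((6,9,16),(-138,9,16),(-282,8,16)):
    b=.065*np.array([np.cos(np.radians(a0)),np.sin(np.radians(a0))])
    r=[(.065*np.array([np.cos(a),np.sin(a)])-b)/.5 for a in np.radians(a0-st*np.arange(1,n+1))]
    print(a0,"; ".join("-1 %.3f %.3f 0 0 0 0"%tuple(x) for x in r))
E
```

```text
[ 0.63258262 -0.09367874  0.13282686] [-1.70976452  0.21821514  5.69807397] [-1.46301398e-01  5.69823788e-01  2.42322089e-01  1.24284072e+00
 -1.51581980e-03  1.63565721e+00] 3.628890792957544
6 -1 -0.001 -0.036 0 0 0 0; -1 -0.012 -0.071 0 0 0 0; -1 -0.033 -0.101 0 0 0 0; -1 -0.060 -0.124 0 0 0 0; -1 -0.093 -0.139 0 0 0 0; -1 -0.129 -0.144 0 0 0 0; -1 -0.165 -0.139 0 0 0 0; -1 -0.198 -0.124 0 0 0 0; -1 -0.226 -0.101 0 0 0 0
-138 -1 -0.020 0.030 0 0 0 0; -1 -0.031 0.064 0 0 0 0; -1 -0.033 0.101 0 0 0 0; -1 -0.024 0.136 0 0 0 0; -1 -0.006 0.167 0 0 0 0; -1 0.020 0.192 0 0 0 0; -1 0.052 0.209 0 0 0 0; -1 0.088 0.217 0 0 0 0; -1 0.124 0.214 0 0 0 0
-282 -1 0.034 -0.012 0 0 0 0; -1 0.063 -0.034 0 0 0 0; -1 0.086 -0.062 0 0 0 0; -1 0.099 -0.096 0 0 0 0; -1 0.103 -0.132 0 0 0 0; -1 0.097 -0.167 0 0 0 0; -1 0.081 -0.200 0 0 0 0; -1 0.057 -0.227 0 0 0 0
```

>>> {"fn": "step_arm", "kwargs": {
  "targets": "-1 -0.001 -0.036 0 0 0 0;-1 -0.012 -0.071 0 0 0 0;-1 -0.033 -0.101 0 0 0 0;-1 -0.06 -0.124 0 0 0 0;-1 -0.093 -0.139 0 0 0 0;-1 -0.129 -0.144 0 0 0 0;-1 -0.165 -0.139 0 0 0 0;-1 -0.198 -0.124 0 0 0 0;-1 -0.226 -0.101 0 0 0 0;-1 -0.226 -0.101 0 0 0 0"
}}

```text
clock: 15.35
eef_pos: [0.5179, -0.1405, 0.1333]
tool_rot: [0.777, 0.63, 0.0, 0.0]
ft_force: [-1.9, -0.1, 3.7]
grip_width: 0.0204
grasp_force: 59.9
```

>>> {"fn": "step_arm", "kwargs": {
  "targets": "-1 -0.02 0.03 0 0 0 0;-1 -0.031 0.064 0 0 0 0;-1 -0.033 0.101 0 0 0 0;-1 -0.024 0.136 0 0 0 0;-1 -0.006 0.167 0 0 0 0;-1 0.02 0.192 0 0 0 0;-1 0.052 0.209 0 0 0 0;-1 0.088 0.217 0 0 0 0;-1 0.088 0.217 0 0 0 0;-1 0.088 0.217 0 0 0 0"
}}

```text
clock: 16.18
eef_pos: [0.5656, -0.032, 0.1331]
tool_rot: [0.776, 0.63, 0.002, 0.001]
ft_force: [-0.2, 2.5, 6.4]
grip_width: 0.02
grasp_force: 60.1
```

```bash
cat > w.py <<'E'
from h import *
import sys
o=bot.get_obs();p=o["eef_pos"];r=p[:2]-[.5676,-.0978];f=o["ft_force"]
a=np.arctan2(r[1],r[0]);print(p,f,"ang",np.degrees(a)-720,"rad",np.hypot(*r),"tang(resist)",f[0]*-np.sin(a)+f[1]*np.cos(a))
a0=float(sys.argv[1])
for st in(4,):
    b=.065*np.array([np.cos(np.radians(a0)),np.sin(np.radians(a0))])
    print("; ".join("-1 %.4f %.4f 0 0 0 0"%tuple((.065*np.array([np.cos(x),np.sin(x)])-b)/.5) for x in np.radians(a0-st*np.arange(1,13))))
E
python3 w.py -266
```

```text
[ 0.56555285 -0.03200178  0.1331317 ] [-0.22399236  2.50199977  6.38830513] ang -628.21795971924 rad 0.06583006248624679 tang(resist) 0.14607820057091941
-1 0.0091 0.0003 0 0 0 0; -1 0.0181 0.0000 0 0 0 0; -1 0.0272 -0.0009 0 0 0 0; -1 0.0361 -0.0025 0 0 0 0; -1 0.0449 -0.0047 0 0 0 0; -1 0.0535 -0.0075 0 0 0 0; -1 0.0619 -0.0109 0 0 0 0; -1 0.0701 -0.0149 0 0 0 0; -1 0.0780 -0.0194 0 0 0 0; -1 0.0855 -0.0245 0 0 0 0; -1 0.0926 -0.0301 0 0 0 0; -1 0.0994 -0.0362 0 0 0 0
```

>>> {"fn": "step_arm", "kwargs": {
  "targets": "-1 0.0091 0 0 0 0 0;-1 0.0181 0 0 0 0 0;-1 0.0272 -0.001 0 0 0 0;-1 0.0361 -0.0025 0 0 0 0;-1 0.045 -0.0047 0 0 0 0;-1 0.0535 -0.0075 0 0 0 0;-1 0.062 -0.011 0 0 0 0;-1 0.07 -0.015 0 0 0 0;-1 0.07 -0.015 0 0 0 0"
}}

```text
clock: 16.93
eef_pos: [0.5994, -0.0403, 0.1331]
tool_rot: [0.777, 0.63, 0.001, 0.0]
ft_force: [-0.1, 2.6, 5.4]
grip_width: 0.0202
grasp_force: 60.1
```

```bash
python3 w.py -298
```

```text
[ 0.59943731 -0.0402954   0.13311691] [-0.0975711   2.57078551  5.44175251] ang -658.9710177427398 rad 0.06572970146024529 tang(resist) 1.330565558853913
-1 0.0079 -0.0045 0 0 0 0; -1 0.0154 -0.0096 0 0 0 0; -1 0.0225 -0.0152 0 0 0 0; -1 0.0293 -0.0213 0 0 0 0; -1 0.0356 -0.0278 0 0 0 0; -1 0.0414 -0.0347 0 0 0 0; -1 0.0467 -0.0421 0 0 0 0; -1 0.0516 -0.0498 0 0 0 0; -1 0.0558 -0.0578 0 0 0 0; -1 0.0595 -0.0661 0 0 0 0; -1 0.0626 -0.0746 0 0 0 0; -1 0.0651 -0.0833 0 0 0 0
```

>>> {"fn": "step_arm", "kwargs": {
  "targets": "-1 0.008 -0.0045 0 0 0 0;-1 0.0154 -0.0096 0 0 0 0;-1 0.0225 -0.0152 0 0 0 0;-1 0.0293 -0.0213 0 0 0 0;-1 0.0356 -0.0278 0 0 0 0;-1 0.0356 -0.0278 0 0 0 0;-1 0.0356 -0.0278 0 0 0 0"
}}

```text
clock: 17.52
eef_pos: [0.6168, -0.0546, 0.1331]
tool_rot: [0.777, 0.63, 0.001, 0.001]
ft_force: [-0.0, 0.8, 4.7]
grip_width: 0.0203
grasp_force: 60.1
```

```bash
python3 w.py -318
```

```text
[ 0.61680564 -0.0546237   0.13306638] [-0.02566232  0.82585387  4.71282019] ang -678.7341305020076 rad 0.06546287268733517 tang(resist) 0.6376846587743472
-1 0.0058 -0.0070 0 0 0 0; -1 0.0112 -0.0143 0 0 0 0; -1 0.0160 -0.0220 0 0 0 0; -1 0.0202 -0.0300 0 0 0 0; -1 0.0239 -0.0383 0 0 0 0; -1 0.0270 -0.0468 0 0 0 0; -1 0.0295 -0.0555 0 0 0 0; -1 0.0314 -0.0644 0 0 0 0; -1 0.0327 -0.0734 0 0 0 0; -1 0.0333 -0.0825 0 0 0 0; -1 0.0333 -0.0915 0 0 0 0; -1 0.0327 -0.1006 0 0 0 0
```

>>> {"fn": "step_arm", "kwargs": {
  "targets": "-1 0.0058 -0.007 0 0 0 0;-1 0.0112 -0.0143 0 0 0 0;-1 0.016 -0.022 0 0 0 0;-1 0.0202 -0.03 0 0 0 0;-1 0.0239 -0.0383 0 0 0 0;-1 0.0239 -0.0383 0 0 0 0"
}}

```text
clock: 18.02
eef_pos: [0.6283, -0.0741, 0.133]
tool_rot: [0.777, 0.629, 0.0, 0.0]
ft_force: [-2.1, 1.7, 5.6]
grip_width: 0.0201
grasp_force: 60.3
```

```bash
python3 w.py -338
```

```text
[ 0.62833119 -0.0741401   0.13299525] [-2.14428076  1.73315376  5.64393369] ang -698.7149075984283 rad 0.06517721180695707 tang(resist) 2.393320697253591
-1 0.0031 -0.0085 0 0 0 0; -1 0.0056 -0.0172 0 0 0 0; -1 0.0075 -0.0261 0 0 0 0; -1 0.0088 -0.0351 0 0 0 0; -1 0.0094 -0.0442 0 0 0 0; -1 0.0094 -0.0532 0 0 0 0; -1 0.0088 -0.0623 0 0 0 0; -1 0.0075 -0.0713 0 0 0 0; -1 0.0056 -0.0801 0 0 0 0; -1 0.0031 -0.0889 0 0 0 0; -1 0.0000 -0.0974 0 0 0 0; -1 -0.0037 -0.1057 0 0 0 0
```

>>> {"fn": "step_arm", "kwargs": {
  "targets": "-1 0.003 -0.0085 0 0 0 0;-1 0.0056 -0.0172 0 0 0 0;-1 0.0075 -0.026 0 0 0 0;-1 0.0088 -0.035 0 0 0 0;-1 0.0088 -0.035 0 0 0 0"
}}

```text
clock: 18.43
eef_pos: [0.6323, -0.0915, 0.1329]
tool_rot: [0.777, 0.629, 0.0, -0.0]
ft_force: [-1.2, 1.1, 6.3]
grip_width: 0.0199
grasp_force: 60.4
```

```bash
python3 w.py -354
```

```text
[ 0.63230128 -0.09152532  0.13293382] [-1.18504463  1.05270047  6.28451574] ang -714.4608227001794 rad 0.06500482852164172 tang(resist) 1.1621728444473924
-1 0.0006 -0.0091 0 0 0 0; -1 0.0006 -0.0181 0 0 0 0; -1 0.0000 -0.0272 0 0 0 0; -1 -0.0013 -0.0362 0 0 0 0; -1 -0.0031 -0.0450 0 0 0 0; -1 -0.0057 -0.0538 0 0 0 0; -1 -0.0088 -0.0623 0 0 0 0; -1 -0.0124 -0.0706 0 0 0 0; -1 -0.0167 -0.0786 0 0 0 0; -1 -0.0215 -0.0863 0 0 0 0; -1 -0.0268 -0.0936 0 0 0 0; -1 -0.0327 -0.1006 0 0 0 0
```

Still free running at about 792° in total, so I'll keep going.

>>> {"fn": "step_arm", "kwargs": {
  "targets": "-1 0.0006 -0.009 0 0 0 0;-1 0.0006 -0.018 0 0 0 0;-1 0 -0.027 0 0 0 0;-1 -0.0013 -0.036 0 0 0 0;-1 -0.0031 -0.045 0 0 0 0;-1 -0.0031 -0.045 0 0 0 0"
}}

```text
clock: 18.93
eef_pos: [0.6305, -0.1137, 0.1329]
tool_rot: [0.777, 0.629, 0.0, -0.0]
ft_force: [-1.2, 2.9, 7.6]
grip_width: 0.0203
grasp_force: 60.3
```

```bash
python3 w.py -374
```

```text
[ 0.63046947 -0.11373647  0.1329157 ] [-1.24117698  2.85344312  7.59913224] ang -734.2240238489787 rad 0.06485786059997699 tang(resist) 2.4609890524403806
-1 -0.0025 -0.0087 0 0 0 0; -1 -0.0056 -0.0172 0 0 0 0; -1 -0.0093 -0.0255 0 0 0 0; -1 -0.0136 -0.0336 0 0 0 0; -1 -0.0184 -0.0412 0 0 0 0; -1 -0.0237 -0.0486 0 0 0 0; -1 -0.0295 -0.0555 0 0 0 0; -1 -0.0358 -0.0621 0 0 0 0; -1 -0.0426 -0.0681 0 0 0 0; -1 -0.0497 -0.0737 0 0 0 0; -1 -0.0572 -0.0788 0 0 0 0; -1 -0.0651 -0.0833 0 0 0 0
```

>>> {"fn": "step_arm", "kwargs": {
  "targets": "-1 -0.0025 -0.0087 0 0 0 0;-1 -0.0056 -0.0172 0 0 0 0;-1 -0.0093 -0.0255 0 0 0 0;-1 -0.0136 -0.0336 0 0 0 0;-1 -0.0136 -0.0336 0 0 0 0"
}}

```text
clock: 19.35
eef_pos: [0.6255, -0.1268, 0.1332]
tool_rot: [0.776, 0.63, 0.004, -0.002]
ft_force: [2.6, 9.4, 4.2]
grip_width: 0.0199
grasp_force: 60.0
```

```bash
python3 w.py -390
```

```text
[ 0.62551444 -0.12683501  0.1331648 ] [2.59200042 9.36290514 4.24506929] ang -746.6265844395328 rad 0.06478514007926 tang(resist) 9.531602192265458
-1 -0.0048 -0.0077 0 0 0 0; -1 -0.0101 -0.0150 0 0 0 0; -1 -0.0160 -0.0220 0 0 0 0; -1 -0.0223 -0.0285 0 0 0 0; -1 -0.0290 -0.0346 0 0 0 0; -1 -0.0362 -0.0402 0 0 0 0; -1 -0.0437 -0.0452 0 0 0 0; -1 -0.0516 -0.0498 0 0 0 0; -1 -0.0597 -0.0538 0 0 0 0; -1 -0.0681 -0.0572 0 0 0 0; -1 -0.0768 -0.0600 0 0 0 0; -1 -0.0856 -0.0622 0 0 0 0
```

>>> {"fn": "step_arm", "kwargs": {
  "targets": "-1 -0.0012 -0.002 0 0 0 0;-1 -0.0012 -0.002 0 0 0 0;-1 -0.0012 -0.002 0 0 0 0"
}}

```text
clock: 19.6
eef_pos: [0.6254, -0.127, 0.1332]
tool_rot: [0.776, 0.631, 0.004, -0.002]
ft_force: [2.4, 10.0, 4.7]
grip_width: 0.0198
grasp_force: 60.0
```

```bash
python3 w.py -391 | head -1
```

```text
[ 0.62537759 -0.12704886  0.13317595] [ 2.38478634 10.02764975  4.69788723] ang -746.8499836789546 rad 0.0647591378609688 tang(resist) 10.023693470430956
```

The stop is firm at a steady 10 N with no more motion. I'll ease off, open and lift.

>>> {"fn": "step_arm", "kwargs": {
  "targets": "-1 0.003 0.005 0 0 0 0;-1 0.003 0.005 0 0 0 0;1 0.003 0.005 0 0 0 0;1 0.003 0.005 0 0 0 0;1 0.003 0.005 0 0 0 0;1 0.003 0.005 0 0 0 0;1 0.003 0.005 0 0 0 0;1 0.003 0.005 0.05 0 0 0;1 0.003 0.005 0.12 0 0 0;1 0.003 0.005 0.2 0 0 0"
}}

```text
clock: 20.43
eef_pos: [0.6229, -0.1288, 0.2307]
tool_rot: [0.777, 0.629, -0.002, -0.002]
ft_force: [1.3, -1.8, -0.2]
grip_width: 0.0851
grasp_force: 0.0
```

>>> {"fn": "step_arm", "kwargs": {
  "targets": "1 -0.06 0.08 0.03 0 0 0;1 -0.14 0.15 0.03 0 0 0;1 -0.2 0.22 0.03 0 0 0;1 -0.24 0.3 0.03 0 0 0;1 -0.24 0.3 0.03 0 0 0;1 -0.24 0.3 0.03 0 0 0;1 -0.24 0.3 0.03 0 0 0"
}}

```text
clock: 21.02
eef_pos: [0.5041, 0.0222, 0.2479]
tool_rot: [0.776, 0.63, 0.0, 0.001]
ft_force: [-0.2, -0.2, 0.5]
grip_width: 0.0854
grasp_force: 0.0
```

```bash
python3 - <<'E'
from h import *
s=bot.camera("scene")[:,:,::-1]
C=np.array([.567,-.097,.105]);a=np.radians(-31)
print((proj("scene",C+[0,0,.021])-[200,180])*6+3)
for d in(-27,-31,-38):
    a=np.radians(d);print(d,(proj("scene",C+[.065*np.cos(a),.065*np.sin(a),.0595])-[200,180])*6+3)
cv2.imwrite("pics/c8.png",crop(s,200,180,130,95,6))
E
```

```text
[413.44533084 259.36314648]
-27 [446.11210075 276.04503325]
-31 [430.47850145 278.75783744]
-38 [402.74967103 281.9865757 ]
```

View pics/c8.png

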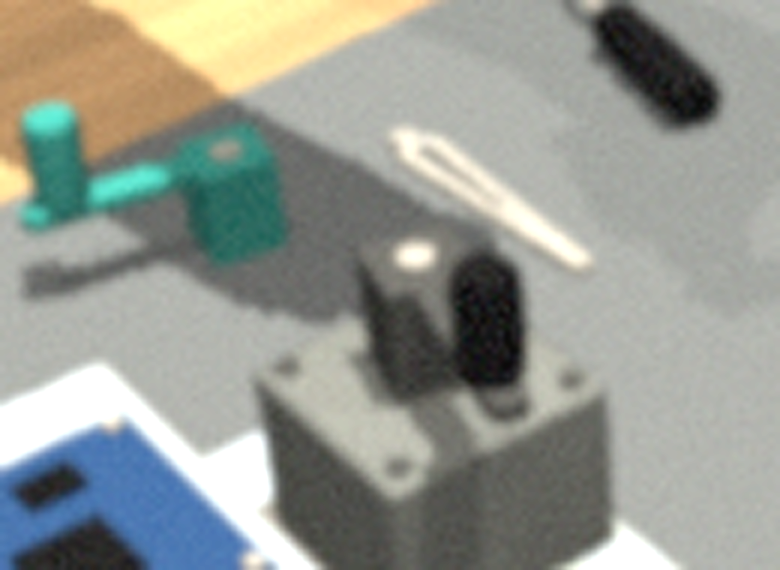

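The crank is still home: the white dot is at (415,257) against a predicted (413,259). The handle top is at (487,265), or about −16°, so it settled a few degrees back from the push. That is near where the stop's resistance starts (about −18°) and well inside the 22° (1 mm) margin. The gripper is clear, so I'm handing in.

```bash
python3 -c "
from workcell import bot
print(bot.job_done())"
```

```text
the job is handed in; nothing more can be done
None
```

The crank is fully home on the shaft and was wound about 824° clockwise until a steady 10 N marked the top stop; I then let go, moved the gripper clear and handed the job in, with no verdict returned.

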